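# Clear the wedged filters out of a clamped filter barrel

### The job

Tip the leaning clear filter barrel, clamped in the tilting bench vise, upright over the steel dish. Then take the push rod, the one with the thick plain shaft, from the tool rack and push it down inside the barrel until both filters wedged at its outlet have dropped into the dish, without touching the filters with the gripper. Hang the rod back in its own hole in the rack, leave the barrel standing upright, and do not disturb the multimeter, the end cap or the screwdrivers.

Things in the scene. Friction and masses are not known exactly. Their poses are not given: they have to be found in the camera images.
- vise: Tilting-head bench vise fixed to the bench: round cast base 104 mm across, 21 mm high, a post, and on it a dark clamp block (36 x 34 mm, top 109 mm above the bench) with a black knob on the side away from the barrel. Origin: centre of the base's underside. Its x axis points level from the post to the barrel, along the tilt axis.
- barrel (a joint): Tilt of the barrel (with the vise's head) about the vise's x axis, rad. 0 = upright; positive leans the mouth to the vise's -y side. Starts between 0.42 and 0.58, range -1 to 1. The pivot is stiff (about 0.35 N m: 6 to 9 N near the mouth; push along its arc, a level push can bind), has no stop at upright and stays wherever it is left.
- barrel_pivot (a point): Where the barrel's centre line crosses the tilt axis: 120 mm from the vise's origin along its x, 90 mm above the bench. x along the tilt axis, z up the barrel. The vise's two dark jaws hold the barrel here: 22 mm high, reaching 32 mm to either side and 24 mm past the barrel's centre line (a screw knob sticks out 44 mm on the +y side).
- barrel_mouth (a point): Centre of the open upper end of the barrel, a clear plastic tube 100 mm long, 34 mm outside, 27 mm bore, with an aluminium collar (37 mm) round each end. 66 mm from the tilt axis, so 156 mm above the bench when upright. z runs along the barrel, out of the mouth; x is the tilt axis. 55 mm of barrel stands free above the jaws.
- barrel_outlet (a point): Centre of the open lower end of the barrel, 34 mm below the tilt axis (56 mm above the bench when upright); axes as the mouth. Three sprung steel fingers in it, lips 4 mm above this end, leave an 18 mm opening and hold the filters. Pushing a filter through takes about 4 to 9 N on the rod; the rod's shaft passes the lips freely.
- filter0: Lower clogged filter, sintered bronze, 23 mm diameter, 24 mm long, 30 g, domed nose downwards, wedged in the sprung fingers at the outlet; origin at the tip of the nose, z out of its flat end. Its flat end is about 75 mm below the barrel's mouth at the start.
- filter0_mid (a point): Centre of the lower filter, halfway along its length.
- filter1: Upper clogged filter, the same, standing on the lower one; its flat end is about 51 mm below the mouth at the start. It is out once the rod's tip has gone about 103 mm below the mouth.
- filter1_mid (a point): Centre of the upper filter, halfway along its length.
- dish: Loose steel dish under the barrel, 120 mm across the rim, 28 mm high, floor 4 mm thick, 300 g. Origin: centre of its underside.
- rack: Sheet-aluminium tool rack fixed to the bench: a level shelf 80 x 220 mm, top 130 mm above the bench, on two end walls, with three holes in a row along its y axis at +70, 0 and -70 mm. Origin: centre under the rack, on the bench.
- rack_seat (a point): Centre of the push rod's hole (19 mm diameter) at the top of the shelf, at the rack's +y end; the rod's handle rests on the shelf here. The rack's axes.
- rod: Push rod, 80 g, standing upright with its shaft through the rack's hole: plain aluminium shaft 14 mm diameter, 118 mm long, with a black cylindrical handle above it, 25 mm diameter and 60 mm long. Origin: centre of the shaft's lower tip; z runs up the rod.
- rod_shoulder (a point): Underside of the rod's handle on its axis, 118 mm above the tip; rests on the shelf.
- rod_grip (a point): Point on the handle's axis where to grip it, 150 mm above the tip, 32 mm above the shoulder.
- driver0: Screwdriver hanging in the rack's middle hole, black handle 21 mm diameter, 38 mm long, thin 6 mm shaft, top 168 mm above the bench. Leave alone. Origin at its tip.
- driver1: Screwdriver hanging in the rack's -y hole, like the other. Leave alone. Origin at its tip.
- meter: Black multimeter lying on the bench, 180 x 88 x 43 mm. Leave alone. Origin: centre of its underside.
- cap: Unscrewed aluminium end cap with a hose nipple, 43 mm across, 40 mm high. Leave alone. Origin: centre of its underside.
- screwdriver: Screwdriver lying on the bench. Leave alone. Origin at its middle, on the bench.

How it is judged (in metres and radians):
On the way, in this order (a step that is already met when the one before it is completed fails the run):
1. the barrel stands upright, within 0.12 rad, with both filters still in it (value of joint barrel between -0.12 and 0.12 rad and z of each of filter0, filter1 in the frame of barrel_outlet above -0.006 m), for 0.3 s.
2. the rod is down inside the barrel, its tip on the filters (more than 46 mm below the mouth) (z of rod in the frame of barrel_mouth between -0.13 and -0.046 m and horizontal distance between rod and barrel_outlet below 0.014 m), for 0.05 s.
3. both filters lie in the dish (horizontal distance between each of filter0_mid, filter1_mid and dish below 0.055 m and z of each of filter0_mid, filter1_mid in the frame of dish below 0.036 m), for 0.1 s.
At the end, for the whole second after the job is handed in: Both filters lie at rest in the level dish (centre within 55 mm of the dish's axis and under 36 mm above its underside), the barrel is upright within 0.12 rad, and the rod hangs at rest in its own hole of the rack, shoulder within 8 mm of the seat and within 0.1 rad of upright (all of step 3 and linear speed of each of filter0, filter1, rod below 0.02 m/s and angle between each of dish, rod's own z axis and vertical below 0.1 rad and value of joint barrel between -0.12 and 0.12 rad and distance between rod_shoulder and rack_seat below 0.008 m); the robot touches nothing.
It fails at once if the multimeter, the end cap or a screwdriver is pushed more than 30 mm from its place (distance of any of meter, cap, screwdriver, driver0, driver1 from where it was at the start of the episode above 0.03 m).
It fails at once if the gripper touches a filter (contact force between the fingers and filter0 above 0.5 N or contact force between the fingers and filter1 above 0.5 N).
It fails at once if a filter leaves the barrel while the barrel leans more than 0.25 rad ((value of joint barrel above 0.25 rad or value of joint barrel below -0.25 rad) and z of any of filter0, filter1 in the frame of barrel_outlet below -0.02 m).
It also fails if it takes over 59 s, if anything falls off the work surface, if the arm or the gripper's body presses on something with over 40 N, if the wrist force passes 120 N, or if a joint passes its speed limit or range.

### The arm

A 7-joint arm with a two-finger parallel gripper is mounted at the origin on the work surface. World frame = base frame: x ahead of the robot, y to its left, z up, the work surface at z = 0. Lengths are in mm, angles in degrees, forces in N, time in s.
With the tool pointing down it reaches from about 400 to 875 mm from the base axis. Payload 6.5 kg.
Tool frame: the origin (TCP) lies at the very end of the fingers, on their centre line; the grasp point (between the pads) lies ctrl.grasp_offset behind it (ctrl.grasp_offset is the distance from the TCP to the grasp point, in mm); z points along the fingers, y is the line along which they close (so a half turn about z gives the same grasp; the last joint's range is limited). The gripper opens to 88 mm and grips with 3 to 60 N. Pads are 18 mm wide; open, the fingers measure 123 mm over their backs; the gripper's body (75 mm by 187 mm) begins 45 mm behind the grasp point.
Start: joints at [66.738, 30.733, -0.252, 88.115, 0.149, 61.152, -4.079], TCP at [216.64, -612.827, 238.716] pointing down, gripper open.
Joint ranges: [-154.64, 154.64], [-21.42, 123.67], [-72.66, 72.17], [13.99, 137.28], [-74.86, 254.86], [10.95, 109.41], [-158.01, 158.01]. Speed limits (degrees/s): [136.94, 136.94, 180, 180, 180, 180, 180].

### API

Orientations are given as [roll, pitch, yaw] about the fixed x, y, z axes, in that order (R = Rz(yaw) Ry(pitch) Rx(roll)).
In Python, from workcell import ctrl, optics, job, spotter gives the robot as it stands. The module is installed in compiled form; this text tells all that it offers.
- The arm moves only by the tool move_arm, never from a script. Its argument "commands" is a list of rows, each a list of 2 entries, a list of its own where there are three numbers: the shift along the tool's x, y, z each as a share of 0.2 m, from -1 to 1, then the turn about the tool's z as a share of 45 degrees, from -1 to 1. In form: [[[tx, ty, tz], roll], ...]. A call has exactly 10 rows; each row is the pose to reach, as a shift and turn from the pose commanded when the call began, along the tool's axes at that moment; what a row does not reach only later rows make up. A row lasts 1/8 s, in which the tool goes at most 62.5 mm and 10.7 degrees, less where a joint would pass 70% of its speed; a pose out of reach is approached as far as the arm can. A call with a number of a shift or a turn outside -1 to 1 is refused whole. A call with a gripper value outside its range is refused whole. "hand" is the closure, from 0 (fully open) to 1 (shut), set as the call begins (left out, the last holds). The fingers move at their own pace and stop on an object; "force" is the grip in N (left out, the last holds). Time passes only in rows, so rows that repeat a pose let the fingers close, or fill a call up. It gives the time, the measured TCP pose, the force, the opening and the grip force at its end, in the units of the state.
- ctrl.get_obs(): the state, without advancing time (a new reading comes with each control period).
- optics.read_camera(name): name is "side" or "top"; returns (picture, depth): 384x512x3 uint8, blue, green, red; 384x512 float32, mm along the optical axis (not along the pixel's ray), 0 where there is no reading.
- optics.camera_info(name): a dict with "intrinsics" (3x3 intrinsics, pixels), "dist" ([k1, k2, p1, p2, k3] as OpenCV has them; the pictures are not rectified), "position" and "attitude" of the camera in the world. Camera axes: x right, y down, z forward; pixel columns grow to the right and rows downward; lengths in mm; the calibration is good to about 2 mm. A picture is of the moment at which its call begins. camera_info takes no time and is no camera call.
- job.sign_off(): hands the job in; it is judged then, once.
Trained networks look in the newest picture that a camera, given by its name, has taken for a name from the list of things; names that differ only in an ending like _2 or _b are one class to them, and where a whole thing is asked for, a point or a joint stands for the part that bears it (a point fixed in the world has none). Each returns a list of dicts, best first, with "confidence" (0 to 1); they miss things now and then, are a little off and sometimes report something else, mostly with a low value. They report only what shows in the picture. A call takes as long as a camera call.
- spotter.trace(target, camera): "pixels" (384x512 bool, what is visible of it) and "box" ([centre column, centre row, width, height] in pixels, round what is visible of it).
- spotter.spot_point(target, camera): "at" ([column, row] in pixels: a listed point, or the origin of a listed thing).
The state is a dict: "time": time; "joint_pos": joint angles; "qvel": joint speeds; "tau": joint torques, N m; "tool_pos": TCP position; "tool_rot": TCP orientation; "ft_force": force on the tool from outside, world axes, zero at the start; "moment": the same for the moment, N m; "gripper_width": finger opening in mm; "grip_force": force on a finger pad.
Only numpy, scipy, OpenCV 4.12 (cv2) and the standard library are available. Lean on these libraries where they do the work, as an engineer would, in place of code of your own. Each camera call takes 0.05 s, during which the arm holds its last target. There are 200 camera calls.

## Working session

There is one attempt and no reset: what is moved stays moved. The work goes in short steps, Python scripts to look and compute and a tool call to move; the robot and the scene stay as the last step left them, time stands still between calls to the robot, and variables do not carry over. Pictures are saved under pics/ and viewed, at most 10 in all, crops included, and the job is handed in when it is done.

Besides the shell and the picture viewer there is one more tool, called as name([rows], argument=value, ...), one row to a line, values as JSON. move_arm: Moves the arm, as the interface text tells. Shift numbers are shares of 0.2 m and turn numbers shares of 45 degrees, none past 1 either way. Its arguments: {"type":"object","properties":{"commands":{"type":"array"},"hand":{"type":"number"},"force":{"type":"number"}},"required":["commands"]}

```bash
mkdir -p pics
cat > h.py <<'E'
import numpy as np, cv2
from scipy.spatial.transform import Rotation as R
from workcell import ctrl, optics, job, spotter
def cam(n):
    c=optics.camera_info(n); K=np.array(c["intrinsics"],float); d=np.array(c["dist"],float)
    a=np.array(c["attitude"],float); Rm=a if a.shape==(3,3) else R.from_euler('xyz',a,degrees=True).as_matrix()
    return K,d,Rm,np.array(c["position"],float)
def ray(n,uv):
    K,d,Rm,p=cam(n); q=cv2.undistortPoints(np.array([[uv]],float),K,d)[0,0]
    return p,Rm@np.array([q[0],q[1],1.])
def at_z(n,uv,z):
    p,r=ray(n,uv); return p+r*(z-p[2])/r[2]
def cloud(n,depth,mask=None):
    K,d,Rm,p=cam(n); m=depth>0
    if mask is not None: m&=mask
    v,u=np.nonzero(m); q=cv2.undistortPoints(np.stack([u,v],1).astype(float)[:,None],K,d)[:,0]
    z=depth[v,u]; return (np.c_[q*z[:,None],z])@Rm.T+p
def proj(n,P):
    K,d,Rm,p=cam(n); P=np.atleast_2d(P)
    return cv2.projectPoints((P-p)@Rm,np.zeros(3),np.zeros(3),K,d)[0][:,0]
E
python3 - <<'E'
from h import *
np.set_printoptions(precision=1,suppress=True)
print(ctrl.get_obs(), ctrl.grasp_offset)
for n in("side","top"):
    print(n,optics.camera_info(n))
    im,d=optics.read_camera(n); cv2.imwrite(f"pics/{n}0.png",im); np.save(f"{n}0.npy",d)
    for t in ("vise","barrel_pivot","barrel_mouth","barrel_outlet","dish","rack","rack_seat","rod","rod_shoulder","rod_grip","driver0","meter","cap","screwdriver"):
        r=spotter.spot_point(t,n)[:3]
        print(t,[(np.round(x["at"],1).tolist(),round(float(x["confidence"]),2)) for x in r])
E
```

```text
{'time': 0.0, 'joint_pos': array([66.7, 30.8, -0.3, 88.2,  0.2, 61.2, -4.1]), 'qvel': array([ 0. ,  0. , -0.1,  0.1,  0. ,  0.1, -0. ]), 'tau': array([  0. , -57.1,   1. , -25.2,  -0.1,   0. ,   0. ]), 'tool_pos': array([ 216.4, -612.3,  237.9]), 'tool_rot': array([-179.9,    0. ,   19.5]), 'ft_force': array([ 0.4,  0.5, -0.1]), 'moment': array([0. , 0. , 0.1]), 'grip_force': 0.0, 'gripper_width': 88.4381198907689} 18.700000000000003
side {'intrinsics': array([[376.5,   0. , 257. ],
       [  0. , 376.5, 197.2],
       [  0. ,   0. ,   1. ]]), 'dist': array([0., 0., 0., 0., 0.]), 'position': array([302.1, 768.6, 635.3]), 'attitude': array([-122.6,    0.1, -160.1])}
vise [([324.1, 242.8], 0.66)]
barrel_pivot [([279.4, 208.0], 0.56)]
barrel_mouth [([283.4, 183.3], 0.68), ([279.9, 208.8], 0.6)]
barrel_outlet [([278.9, 225.5], 0.7)]
dish [([277.1, 239.1], 0.96), ([278.3, 226.5], 0.55)]
rack []
rack_seat [([212.7, 295.7], 0.62)]
rod [([211.8, 337.2], 0.63), ([283.4, 182.7], 0.55)]
rod_shoulder [([207.9, 299.0], 0.67)]
rod_grip [([205.4, 285.3], 0.77)]
driver0 [([247.7, 340.2], 0.63)]
mete
[... 348 characters left out ...]
 -0.3,  -89.9])}
vise [([261.7, 261.1], 0.56)]
barrel_pivot [([257.0, 216.5], 0.79), ([130.6, 234.7], 0.67), ([130.2, 206.6], 0.28)]
barrel_mouth [([271.4, 214.8], 0.85)]
barrel_outlet [([252.2, 216.3], 0.58)]
dish [([258.9, 214.0], 0.58), ([252.2, 219.2], 0.53), ([121.6, 203.1], 0.49)]
rack [([131.0, 233.6], 0.9)]
rack_seat [([118.6, 205.0], 0.89), ([121.0, 203.1], 0.18)]
rod [([252.2, 218.8], 0.61), ([129.8, 206.6], 0.53)]
rod_shoulder [([118.3, 204.2], 0.67), ([261.7, 214.2], 0.6)]
rod_grip [([115.7, 201.6], 0.7)]
driver0 [([131.0, 234.4], 0.66), ([125.5, 260.3], 0.46), ([200.7, 144.5], 0.27)]
meter [([387.9, 238.4], 0.57)]
cap [([203.9, 145.0], 0.62)]
screwdriver [([297.1, 141.0], 0.72)]
```

```bash
python3 - <<'E'
import cv2
a=cv2.imread("pics/side0.png");b=cv2.imread("pics/top0.png")
cv2.imwrite("pics/side0c.png",cv2.resize(a[110:380,110:450],(755,600),interpolation=cv2.INTER_CUBIC))
cv2.imwrite("pics/top0c.png",cv2.resize(b[100:340,80:460],(800,505),interpolation=cv2.INTER_CUBIC))
E
python3 - <<'E'
from h import *
np.set_printoptions(precision=1,suppress=True)
def tri(a,b):
    p,r=ray("side",a);q,s=ray("top",b);r/=np.linalg.norm(r);s/=np.linalg.norm(s)
    t=np.linalg.lstsq(np.c_[r,-s],q-p,rcond=None)[0]
    A=p+r*t[0];B=q+s*t[1];return (A+B)/2,np.linalg.norm(A-B)
for k,a,b in [("vise",(324.1,242.8),(261.7,261.1)),("pivot",(279.4,208),(257,216.5)),("mouth",(283.4,183.3),(271.4,214.8)),("outlet",(278.9,225.5),(252.2,216.3)),("seat",(212.7,295.7),(118.6,205)),("shoulder",(207.9,299),(118.3,204.2)),("grip",(205.4,285.3),(115.7,201.6)),("dish",(277.1,239.1),(258.9,214)),("cap",(183.6,254.8),(203.9,145)),("screw",(218.7,201.3),(297.1,141)),("meter",(328.4,177.5),(387.9,238.4))]:
    print(k,*tri(a,b))
print("vise z0",at_z("top",(261.7,261.1),0),at_z("side",(324.1,242.8),0),"pivot z90",at_z("top",(257,216.5),90),at_z("side",(279.4,208),90),"rack z0",at_z("top",(131,233.6),0),"seat130",at_z("top",(118.6,205),130),at_z("side",(212.7,295.7),130))
E
```

```text
vise [400.2 -13.5   1.7] 1.607436083046708
pivot [519.2   0.1  93.2] 2.4390529460995376
mouth [520.  -35.6 146.4] 4.403014948386367
outlet [519.5  12.4  46.7] 5.700493928110094
seat [540.8 352.7 125.7] 5.6132791668861
shoulder [546.  356.7 118.9] 0.5245763252579602
grip [549.6 353.8 148.9] 0.18583686306354869
dish [530.   -6.2 -15.1] 8.487770666703451
cap [728.2 152.9   1.7] 9.17257548392495
screw [ 749.6 -116.3   -9. ] 2.740401846122839
meter [ 460.1 -372.6   -4.6] 8.215987030464541
vise z0 [400.9 -13.4   0. ] [399.6 -15.7   0. ] pivot z90 [518.2  -0.1  90. ] [521.7  -4.3  90. ] rack z0 [476.  356.1   0. ] seat130 [543.  352.2 130. ] [535.9 355.8 130. ]
```

View pics/side0c.png

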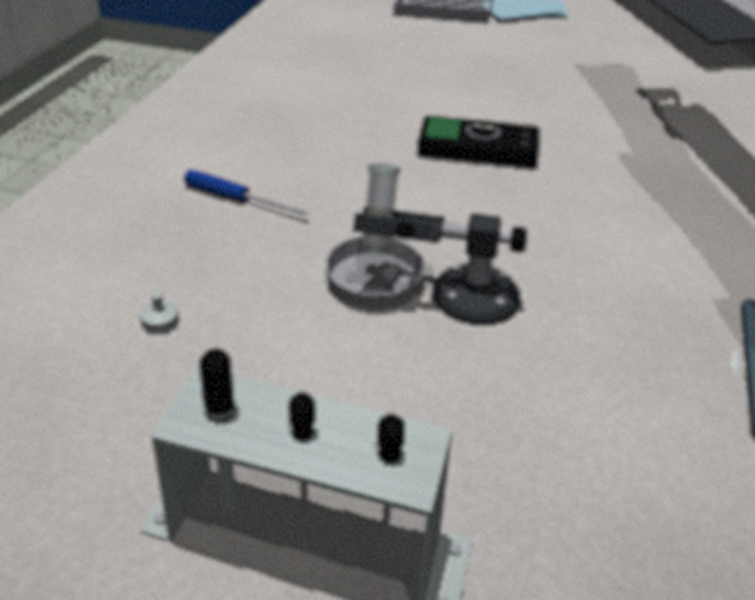

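View pics/top0c.png

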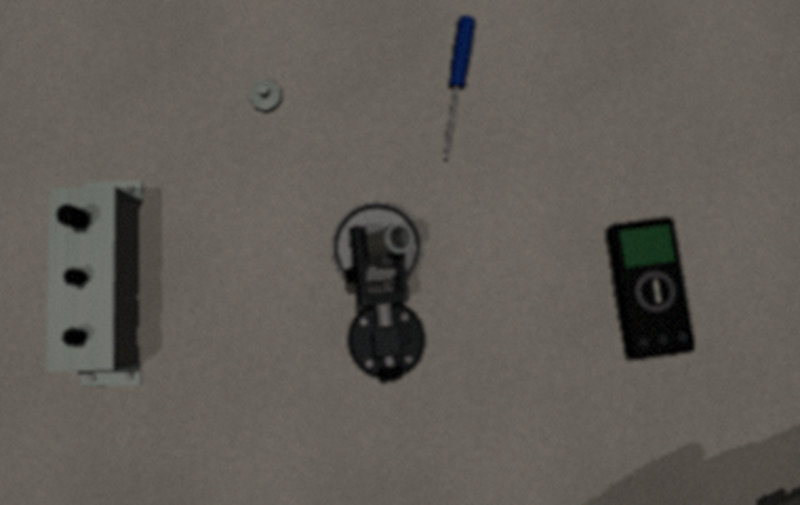

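The side view shows the rod as the tallest black handle (about column 207, row 285 full frame), with the barrel leaning away from that camera over the dish. The top view agrees, with the barrel mouth near (271, 214). Next I refine these with depth.

Run:
```python
from h import *
np.set_printoptions(precision=1,suppress=True)
T=cloud("top",np.load("top0.npy"));S=cloud("side",np.load("side0.npy"))
for n,C in(("top",T),("side",S)):
    print(n,"bench z",np.median(C[(abs(C[:,2])<15)&(abs(C[:,0]-600)<150)][:,2]))
    m=(C[:,1]>270)&(C[:,1]<450)&(C[:,0]>300)&(C[:,0]<650)
    sh=C[m&(abs(C[:,2]-130)<8)]
    print(n,"shelf",cv2.minAreaRect(sh[:,:2].astype(np.float32)),np.median(sh[:,2]),np.percentile(sh[:,:2],[1,50,99],axis=0).tolist())
    for c in((543,353),(472,355),(405,358)):
        h=C[m&(C[:,2]>142)&(np.hypot(C[:,0]-c[0],C[:,1]-c[1])<32)]
        print(" handle",c,len(h),h.min(0),h.max(0),np.median(h,0))
        if len(h)>3:
          t=h[h[:,2]>h[:,2].max()-7]; print("   top",len(t),t.mean(0),t.min(0),t.max(0))
    m=(abs(C[:,0]-520)<60)&(abs(C[:,1]+20)<70)
    b=C[m&(C[:,2]>118)]; print(" barrel",len(b),b.min(0),b.max(0),b.mean(0))
    for z in(125,132,139,146):
        q=b[abs(b[:,2]-z)<4]; print("   ",z,len(q),q.mean(0) if len(q) else 0, np.ptp(q,0) if len(q) else 0)
    k=C[(abs(C[:,0]-400)<70)&(abs(C[:,1]+14)<60)]
    q=k[abs(k[:,2]-109)<6];print(" block",len(q),cv2.minAreaRect(q[:,:2].astype(np.float32)))
    q=k[abs(k[:,2]-21)<6];print(" base",len(q),cv2.minEnclosingCircle(q[:,:2].astype(np.float32)))
    j=C[m&(abs(C[:,2]-101)<14)&(abs(C[:,1])<60)];print(" jaw",len(j),cv2.minAreaRect(j[:,:2].astype(np.float32)))
```

```text
top bench z -0.3390874792839895
top shelf ((475.907470703125, 351.888427734375), (220.41697692871094, 84.24272155761719), 2.5040924549102783) 128.98746392587998 [[367.58485870241435, 308.3310864493896], [467.02867946483, 346.7961225762564], [584.0299419189552, 391.51026928785865]]
 handle (543, 353) 140 [532.5 339.1 143.2] [556.6 362.1 193.5] [543.6 346.4 185.1]
   top 54 [545.5 351.8 188.7] [534.3 340.2 186.5] [556.  362.1 193.5]
 handle (472, 355) 76 [465.6 339.1 143.3] [483.5 360.6 171.5] [474.3 346.7 162.7]
   top 31 [474.4 350.  166.8] [467.7 343.4 164.9] [482.5 356.5 171.5]
 handle (405, 358) 75 [397.6 338.3 144.3] [414.8 359.6 170.9] [407.4 345.7 163.3]
   top 32 [406.4 347.7 167. ] [400.3 340.5 164.1] [414.8 355.6 170.9]
 barrel 206 [476.4 -47.8 118.1] [539.9  25.1 161. ] [521.  -24.1 139.7]
    125 29 [522.5 -17.9 124.3] [28.5 35.6  7.3]
    132 38 [520.8 -21.1 132. ] [30.3 35.4  7.7]
    139 42 [522.5 -30.1 139.8] [27.9 40.1  7.2]
    146 44 [522.4 -35.3 146. ] [35.  37.4  7.4]
 block 288 ((415.3323669433594, -13.659263610839844), (121.49494171142578, 37.16670608520508), 16
[... 802 characters left out ...]
5, 358) 197 [393.4 346.  142.7] [413.7 362.9 168.9] [402.  357.4 160.6]
   top 83 [403.2 354.1 165.6] [395.3 346.  162. ] [412.6 360.4 168.9]
 barrel 224 [502.4 -41.9 118.2] [539.2   7.9 155.5] [517.7 -11.5 136.9]
    125 43 [516.3  -4.2 125.2] [29.9 17.4  7.2]
    132 42 [518.3  -8.9 132. ] [33.6 22.9  6.9]
    139 54 [517.6 -15.3 139.6] [34.  39.5  7.9]
    146 56 [519.  -18.8 145.6] [36.8 35.8  7.6]
 block 183 ((416.84075927734375, -6.849872589111328), (123.7225112915039, 38.21735382080078), 18.947154998779297)
 base 483 ((414.75396728515625, -5.16798210144043), 62.47822189331055)
 jaw 375 ((499.8209228515625, 3.194469451904297), (81.74250793457031, 72.84651184082031), 3.5178773403167725)
```

move_arm([
  [[0.2,-0.19,0],-0.17],
  [[0.4,-0.38,0],-0.34],
  [[0.6,-0.56,0],-0.51],
  [[0.8,-0.75,0],-0.68],
  [[1,-0.94,0],-0.85],
  [[1,-0.94,0],-0.85],
  [[1,-0.94,0],-0.85],
  [[1,-0.94,0],-0.85],
  [[1,-0.94,0],-0.85],
  [[1,-0.94,0],-0.85],
], hand=0, force=20)

```text
time: 2.75
tool_pos: [342.2, -369.4, 238.6]
tool_rot: [-180.0, 0.0, 57.6]
ft_force: [0.6, 0.3, 0.4]
gripper_width: 88.1
grip_force: 0.0
```

```bash
cat >> h.py <<'E'
def plan(target,yaw=None):
    o=ctrl.get_obs(); Rm=R.from_euler('xyz',o["tool_rot"],degrees=True).as_matrix()
    d=np.array(target,float)-o["tool_pos"]; s=Rm.T@d/200
    dy=0 if yaw is None else -((yaw-o["tool_rot"][2]+180)%360-180)/45
    print("t",round(o["time"],2),"tcp",o["tool_pos"].round(1),o["tool_rot"].round(1),"F",np.round(o["ft_force"],1),"w",round(o["gripper_width"],1),"grip",round(o["grip_force"],1),"-> share",s.round(3),"turn",round(dy,3))
E
python3 -c "
from h import *
plan((520,-28,230),96)"
```

```text
t 2.75 tcp [ 342.2 -369.4  238.6] [-180.     0.    57.6] F [0.6 0.3 0.4] w 88.1 grip 0.0 -> share [ 1.918 -0.162  0.043] turn -0.852
```

move_arm([
  [[0.2,-0.02,0],-0.17],
  [[0.4,-0.04,0],-0.34],
  [[0.6,-0.05,0],-0.51],
  [[0.8,-0.07,0],-0.68],
  [[1,-0.08,0],-0.85],
  [[1,-0.08,0],-0.85],
  [[1,-0.08,0],-0.85],
  [[1,-0.08,0],-0.85],
  [[1,-0.08,0],-0.85],
  [[1,-0.08,0],-0.85],
])

```text
time: 4.0
tool_pos: [435.6, -191.7, 238.7]
tool_rot: [-180.0, 0.0, 95.9]
ft_force: [-0.0, -0.1, -0.0]
gripper_width: 87.9
grip_force: 0.0
```

```bash
python3 -c "
from h import *
plan((520,-28,200),96)"
```

```text
t 4.0 tcp [ 435.6 -191.7  238.7] [-180.     0.    95.9] F [-0.  -0.1 -0. ] w 87.9 grip 0.0 -> share [0.771 0.504 0.193] turn -0.002
```

move_arm([
  [[0.26,0.17,0.06],0],
  [[0.52,0.34,0.12],0],
  [[0.77,0.5,0.19],0],
  [[0.77,0.5,0.19],0],
  [[0.77,0.5,0.29],0],
  [[0.77,0.5,0.38],0],
  [[0.77,0.5,0.48],0],
  [[0.77,0.5,0.57],0],
  [[0.77,0.5,0.57],0],
  [[0.77,0.5,0.57],0],
])

```text
time: 5.25
tool_pos: [519.6, -27.8, 125.1]
tool_rot: [180.0, 0.0, 96.0]
ft_force: [-0.2, 0.3, 0.8]
gripper_width: 88.2
grip_force: 0.0
```

Run:
```python
from h import *
plan((520,-28,124))
im,d=optics.read_camera("side"); cv2.imwrite("pics/s1.png",cv2.resize(im[110:270,190:370],(720,640)[:2])[:600])
for t in("barrel_mouth","barrel_pivot","barrel_outlet"):
    print(t,[(np.round(x["at"],1).tolist(),round(float(x["confidence"]),2)) for x in spotter.spot_point(t,"side")[:2]])
print(proj("side",[[520,-28,124],[520,-33,148]]))
```

```text
t 5.25 tcp [519.6 -27.8 125.1] [180.   0.  96.] F [-0.2  0.3  0.8] w 88.2 grip 0.0 -> share [-0.001  0.002  0.005] turn 0
barrel_mouth [([284.7, 181.6], 0.93)]
barrel_pivot [([280.8, 209.6], 0.57), ([279.4, 226.3], 0.2)]
barrel_outlet [([278.2, 223.7], 0.78)]
[[283.11982844 192.31392909]
 [284.0088327  183.34124153]]
```

View pics/s1.png

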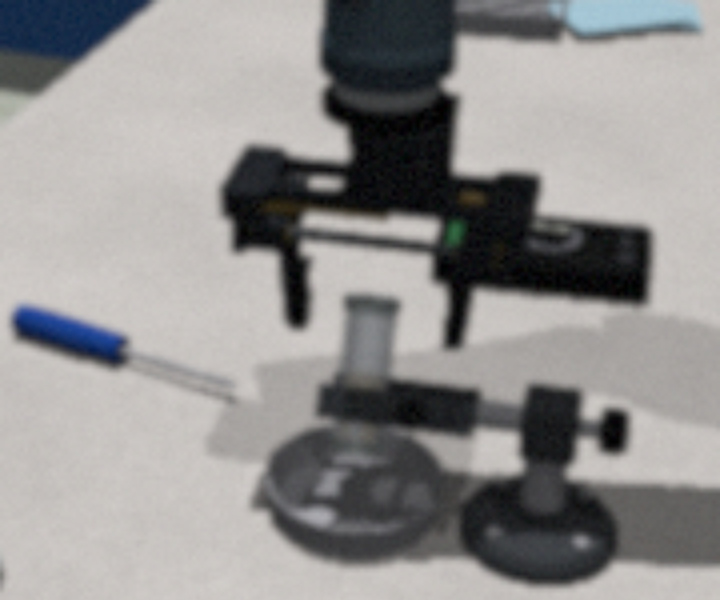

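The picture shows the open fingers on both sides of the leaning barrel (mouth at full-frame (284, 182)), clear of the jaws. I'll close lightly on it.

move_arm([
  [[0,0,0],0],
  [[0,0,0],0],
  [[0,0,0],0],
  [[0,0,0],0],
  [[0,0,0],0],
  [[0,0,0],0],
  [[0,0,0],0],
  [[0,0,0],0],
  [[0,0,0],0],
  [[0,0,0],0],
], hand=1, force=20)

```text
time: 6.7
tool_pos: [522.5, -27.3, 125.2]
tool_rot: [179.6, -0.0, 96.0]
ft_force: [8.6, -0.0, -6.7]
gripper_width: 34.2
grip_force: 20.0
```

Run:
```python
from h import *
plan((520,-28,124))
# arc: vise yaw 6
y=np.radians(6); piv=np.array([519.8,-1,90]); o=ctrl.get_obs()["tool_pos"]; g=o+[0,0,18.7]
vy=np.array([-np.sin(y),np.cos(y),0]); a=-(g-piv)@vy; b=g[2]-90; r=np.hypot(a,b); th=np.arctan2(a,b); print(r,th)
for t in np.linspace(th,0,9): print(round(t,3),"shift x",round((a-r*np.sin(t))/200,3),"z",round(-(r*np.cos(t)-b)/200,3))
```

```text
t 6.7 tcp [522.5 -27.3 125.2] [179.6  -0.   96. ] F [ 8.6 -0.  -6.7] w 34.2 grip 20.0 -> share [-0.002 -0.013  0.006] turn 0
60.05323721247802 0.4549532395728824
0.455 shift x 0.0 z -0.0
0.398 shift x 0.016 z -0.007
0.341 shift x 0.031 z -0.013
0.284 shift x 0.048 z -0.018
0.227 shift x 0.064 z -0.023
0.171 shift x 0.081 z -0.026
0.114 shift x 0.098 z -0.029
0.057 shift x 0.115 z -0.03
0.0 shift x 0.132 z -0.031
```

move_arm([
  [[0.015,0.01,-0.007],0],
  [[0.03,0.015,-0.013],0],
  [[0.046,0.015,-0.018],0],
  [[0.062,0.015,-0.023],0],
  [[0.078,0.015,-0.026],0],
  [[0.094,0.015,-0.028],0],
  [[0.11,0.015,-0.03],0],
  [[0.12,0.015,-0.031],0],
  [[0.13,0.015,-0.031],0],
  [[0.13,0.015,-0.031],0],
])

```text
time: 7.95
tool_pos: [520.1, -5.6, 130.9]
tool_rot: [180.0, 0.3, 95.8]
ft_force: [1.7, -9.5, -1.5]
gripper_width: 33.6
grip_force: 20.0
```

Run:
```python
from h import *
plan((520,-1,131))
for n in("side","top"):
    im,d=optics.read_camera(n); cv2.imwrite(f"pics/{n}2.png",im); np.save(f"{n}2.npy",d)
    for t in("barrel_mouth","barrel_pivot","barrel_outlet","dish"):
        print(n,t,[(np.round(x["at"],1).tolist(),round(float(x["confidence"]),2)) for x in spotter.spot_point(t,n)[:2]])
im=cv2.imread("pics/side2.png"); cv2.imwrite("pics/side2c.png",cv2.resize(im[150:270,220:370],(750,600),interpolation=cv2.INTER_CUBIC))
print(proj("side",[[521,-1,156],[521,-1,90],[521,-1,56]]))
```

```text
t 7.95 tcp [520.1  -5.6 130.9] [180.    0.3  95.8] F [ 1.7 -9.5 -1.5] w 33.6 grip 20.0 -> share [ 0.023  0.002 -0.001] turn 0
side barrel_mouth [([281.4, 187.8], 0.65)]
side barrel_pivot [([280.9, 208.1], 0.87)]
side barrel_outlet [([278.5, 222.4], 0.75), ([325.4, 243.4], 0.19)]
side dish [([277.3, 236.3], 0.65)]
top barrel_mouth []
top barrel_pivot [([262.7, 263.6], 0.37), ([133.4, 234.8], 0.31)]
top barrel_outlet []
top dish []
[[280.06871844 186.66808935]
 [279.28176044 208.72991542]
 [278.89951628 219.47447001]]
```

View pics/side2c.png

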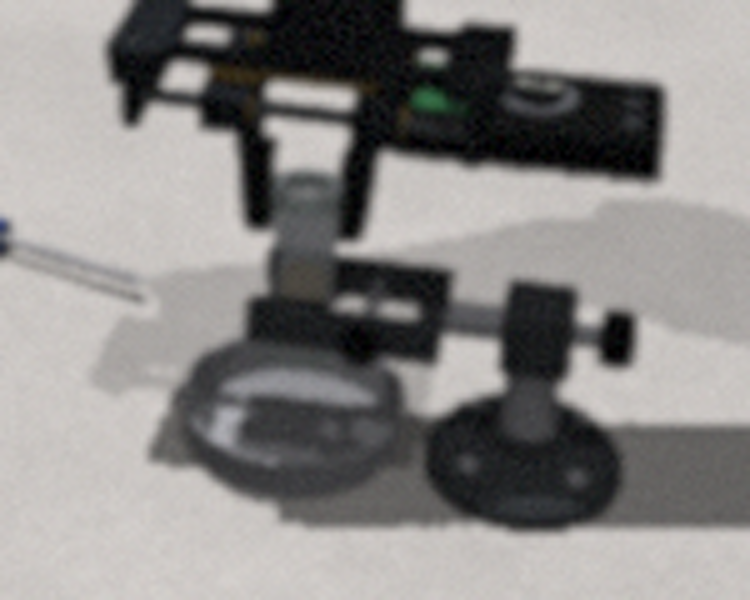

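The side view shows the barrel between the fingers, nearly upright, with the dish underneath. I'll add a few mm to make up the arm's lag, then release and rise.

move_arm([
  [[0.01,0,0],0],
  [[0.02,0,0],0],
  [[0.02,0,0],0],
  [[0.02,0,0],0],
  [[0.02,0,0],0],
  [[0.02,0,0],0],
  [[0.02,0,0],0],
  [[0.02,0,0],0],
  [[0.02,0,0],0],
  [[0.02,0,0],0],
])

```text
time: 9.7
tool_pos: [519.7, -1.7, 130.9]
tool_rot: [-180.0, 0.3, 95.8]
ft_force: [2.9, -9.5, -0.3]
gripper_width: 33.9
grip_force: 20.0
```

move_arm([
  [[0,0,0],0],
  [[0,0,0],0],
  [[0,0,0],0],
  [[0,0,0],0],
  [[0,0,-0.2],0],
  [[0,0,-0.4],0],
  [[0.2,0,-0.5],0],
  [[0.5,0,-0.5],0],
  [[0.8,0,-0.5],0],
  [[1,0,-0.5],0],
], hand=0)

```text
time: 10.95
tool_pos: [497.4, 204.6, 231.2]
tool_rot: [180.0, -0.1, 96.1]
ft_force: [-0.0, 0.1, -0.4]
gripper_width: 87.8
grip_force: 0.0
```

Run:
```python
from h import *
np.set_printoptions(precision=1,suppress=True)
plan((544.5,355.3,230))
for n in("side","top"):
    im,d=optics.read_camera(n); cv2.imwrite(f"pics/{n}3.png",im); np.save(f"{n}3.npy",d)
    for t in("barrel_mouth","barrel_pivot","barrel_outlet","dish"):
        print(n,t,[(np.round(x["at"],1).tolist(),round(float(x["confidence"]),2)) for x in spotter.spot_point(t,n)[:2]])
    C=cloud(n,d); b=C[(np.hypot(C[:,0]-520,C[:,1])<45)&(C[:,2]>105)&(C[:,2]<175)]
    for z in(115,125,135,145,154):
        q=b[abs(b[:,2]-z)<5]; print("   ",z,len(q),(q.mean(0),q.min(0),q.max(0)) if len(q) else 0)
a=cv2.imread("pics/side3.png")[150:270,220:370]; b=cv2.imread("pics/top3.png")[170:290,200:350]
cv2.imwrite("pics/c3.png",cv2.resize(np.hstack([a,b]),(800,320),interpolation=cv2.INTER_CUBIC))
```

```text
t 10.95 tcp [497.4 204.6 231.2] [180.   -0.1  96.1] F [-0.   0.1 -0.4] w 87.8 grip 0.0 -> share [0.7 0.3 0. ] turn 0
side barrel_mouth [([217.6, 199.7], 0.69), ([279.5, 185.4], 0.67)]
side barrel_pivot [([280.1, 207.0], 0.68), ([203.5, 284.1], 0.34)]
side barrel_outlet [([280.5, 222.2], 0.79), ([208.6, 296.9], 0.67)]
side dish [([278.9, 238.6], 0.78)]
    115 35 (array([516.1,  12.7, 115.5]), array([504.3,   6.8, 110.4]), array([530.6,  15.8, 119.6]))
    125 35 (array([516.6,  12.3, 125.1]), array([504.5,   6.1, 120.2]), array([530.4,  15.9, 129.8]))
    135 44 (array([516.2,   9.2, 135.6]), array([504.7, -16.6, 130.1]), array([530.7,  16.8, 139.9]))
    145 64 (array([519.6,   1.7, 145.5]), array([504.2, -18.3, 140.2]), array([534.1,  17.5, 150. ]))
    154 74 (array([520.1,  -0. , 152.6]), array([503.4, -19.5, 149.1]), array([536.1,  19.4, 156.3]))
top barrel_mouth [([257.7, 215.4], 0.89)]
top barrel_pivot [([256.6, 215.5], 0.65)]
top barrel_outlet [([256.4, 219.4], 0.74), ([259.6, 213.2], 0.61)]
top dish [([260.3, 215.4], 0.82)]
    115 6 (array([524.1,  -7. , 113. ]), array([504.6, -15.6, 110.4]), array([533.3,  -0.1, 115.7]))
    125 7 (array([521. ,  -3.1, 124.7]), array([503.7, -18. , 120.3]), array([532.2,   7.5, 129.5]))
    135 7 (array([529.6,  -7.7, 137.2]), array([523. , -17.8, 132.4]), array([533.7,   7.3, 139.5]))
    145 5 (array([520.8,  -5.7, 147.1]), array([502.1, -20.1, 142.4]), array([532.7,   7.1, 149.9]))
    154 87 (array([519.6,  -4.4, 154.7]), array([502. , -22.5, 149.3]), array([536.9,  12.1, 158.8]))
```

View pics/c3.png

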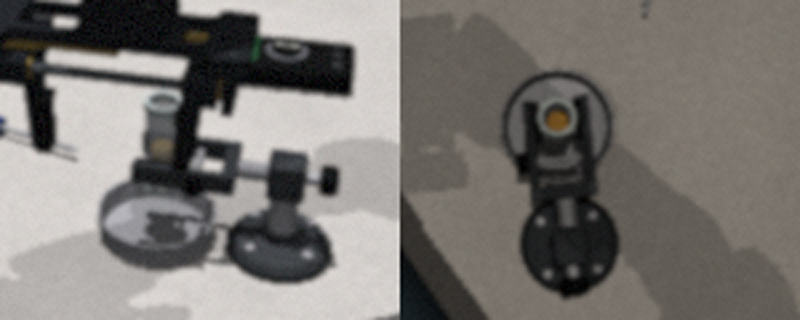

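Barrel is upright over the dish in both views, and the bronze filter shows centred in the bore. Next is the rod, with the fingers half open to stay clear of the middle screwdriver.

move_arm([
  [[0.2,0.1,0],0],
  [[0.45,0.2,0],0],
  [[0.7,0.3,0],0],
  [[0.7,0.3,0],0],
  [[0.7,0.3,0],0],
  [[0.7,0.3,0.12],0],
  [[0.7,0.3,0.24],0],
  [[0.7,0.3,0.36],0],
  [[0.7,0.3,0.44],0],
  [[0.7,0.3,0.44],0],
], hand=0.5, force=35)

```text
time: 12.7
tool_pos: [543.2, 345.2, 142.0]
tool_rot: [-179.9, 0.1, 95.9]
ft_force: [-0.2, 1.2, 1.0]
gripper_width: 44.2
grip_force: 0.0
```

Run:
```python
from h import *
plan((544.5,355.3,143.3),96)
im,d=optics.read_camera("side"); cv2.imwrite("pics/s4.png",cv2.resize(im[220:350,140:300],(738,600),interpolation=cv2.INTER_CUBIC))
```

```text
t 12.7 tcp [543.2 345.2 142. ] [-1.799e+02  1.000e-01  9.590e+01] F [-0.2  1.2  1. ] w 44.2 grip 0.0 -> share [ 0.049  0.012 -0.007] turn -0.002
```

View pics/s4.png

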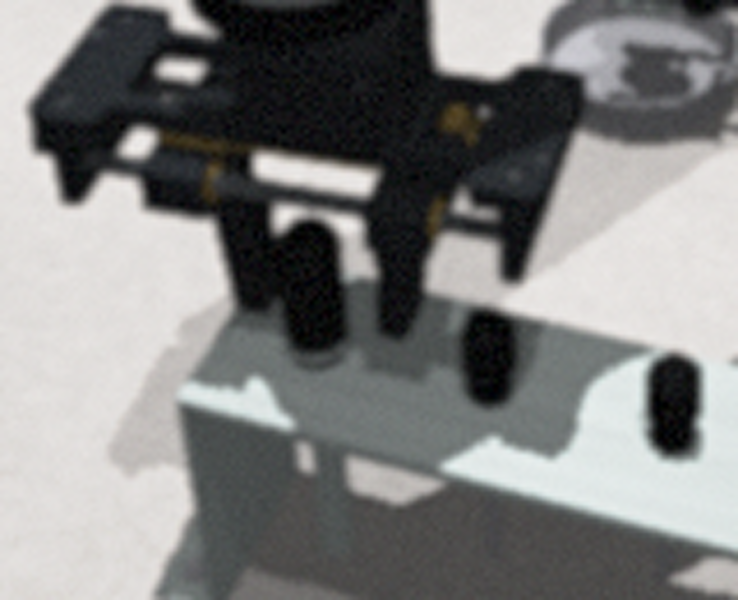

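The handle (crop (315, 290)) sits between the fingers, and the gripper is still about 10 mm short in y. Shifting, then closing.

move_arm([
  [[0.025,0.01,-0.005],0],
  [[0.05,0.01,-0.005],0],
  [[0.05,0.01,-0.005],0],
  [[0.05,0.01,-0.005],0],
  [[0.05,0.01,-0.005],0],
  [[0.05,0.01,-0.005],0],
  [[0.05,0.01,-0.005],0],
  [[0.05,0.01,-0.005],0],
  [[0.05,0.01,-0.005],0],
  [[0.05,0.01,-0.005],0],
])

```text
time: 14.0
tool_pos: [544.4, 357.0, 143.9]
tool_rot: [-180.0, 0.0, 96.0]
ft_force: [-0.1, -0.2, -0.3]
gripper_width: 44.2
grip_force: 0.0
```

move_arm([
  [[0,0,0],0],
  [[0,0,0],0],
  [[0,0,0],0],
  [[0,0,0],0],
  [[0,0,0],0],
  [[0,0,0],0],
  [[0,0,0],0],
  [[0,0,0],0],
  [[0,0,0],0],
  [[0,0,0],0],
], hand=1, force=35)

```text
time: 15.25
tool_pos: [544.4, 357.0, 143.9]
tool_rot: [180.0, -0.0, 96.0]
ft_force: [0.4, 1.6, 0.6]
gripper_width: 24.3
grip_force: 35.0
```

Run:
```python
from h import *
plan((544.5,355.3,300),96)
```

```text
t 15.25 tcp [544.4 357.  143.9] [180.  -0.  96.] F [0.4 1.6 0.6] w 24.3 grip 35.0 -> share [-0.008 -0.    -0.78 ] turn -0.001
```

move_arm([
  [[0,0,-0.1],0],
  [[0,0,-0.25],0],
  [[0,0,-0.45],0],
  [[0,0,-0.65],0],
  [[0,0,-0.83],0],
  [[0,0,-0.83],0],
  [[-0.2,0,-0.83],0],
  [[-0.45,0,-0.83],0],
  [[-0.7,0,-0.83],0],
  [[-0.9,0,-0.83],0],
])

```text
time: 16.5
tool_pos: [562.7, 175.3, 309.2]
tool_rot: [-179.9, 0.1, 95.9]
ft_force: [-0.6, 0.8, -0.9]
gripper_width: 24.3
grip_force: 35.0
```

Run:
```python
from h import *
plan((519.7,-2.6,310),96)
```

```text
t 16.5 tcp [562.7 175.3 309.2] [-1.799e+02  1.000e-01  9.590e+01] F [-0.6  0.8 -0.9] w 24.3 grip 35.0 -> share [-0.862 -0.305 -0.003] turn -0.002
```

move_arm([
  [[-0.2,-0.08,0],0],
  [[-0.4,-0.15,0],0],
  [[-0.6,-0.22,0],0],
  [[-0.8,-0.29,0],0],
  [[-0.87,-0.305,0],0],
  [[-0.87,-0.305,0],0],
  [[-0.87,-0.305,0],0],
  [[-0.87,-0.305,0],0],
  [[-0.87,-0.305,0],0],
  [[-0.87,-0.305,0],0],
])

```text
time: 17.75
tool_pos: [520.6, -1.0, 309.9]
tool_rot: [-180.0, -0.0, 96.0]
ft_force: [-0.6, -0.1, -0.6]
gripper_width: 24.4
grip_force: 35.0
```

Run:
```python
from h import *
np.set_printoptions(precision=1,suppress=True)
plan((519.7,-2.6,310),96); o=ctrl.get_obs()["tool_pos"]
tip=o-[0,0,131.9]
print("pred tip",proj("side",[tip,tip+[0,0,118],[519.7,-2.6,156]]),proj("top",[tip]))
im,d=optics.read_camera("side"); np.save("side5.npy",d)
for t in("barrel_mouth","rod","rod_shoulder","rod_grip"):
    print(t,[(np.round(x["at"],1).tolist(),round(float(x["confidence"]),2)) for x in spotter.spot_point(t,"side")[:2]])
C=cloud("side",d); q=C[(np.hypot(C[:,0]-o[0],C[:,1]-o[1])<30)]
for z in list(range(180,290,15)):
    p=q[abs(q[:,2]-z)<7]
    if len(p): print(z,len(p),np.median(p,0),p.min(0),p.max(0))
p=q[(q[:,2]>149)&(q[:,2]<160)]; print("mouth",len(p),p.min(0),p.max(0))
cv2.imwrite("pics/s5.png",cv2.resize(im[120:250,210:350],(646,600),interpolation=cv2.INTER_CUBIC))
```

```text
t 17.75 tcp [520.6  -1.  309.9] [-180.   -0.   96.] F [-0.6 -0.1 -0.6] w 24.4 grip 35.0 -> share [-0. -0. -0.] turn 0.0
pred tip [[280.5 179. ]
 [282.2 133.8]
 [280.8 186.4]] [[257.3 212.5]]
barrel_mouth [([281.5, 185.9], 0.75)]
rod [([284.9, 179.8], 0.65)]
rod_shoulder [([282.8, 135.1], 0.63)]
rod_grip [([281.7, 123.3], 0.95)]
180 22 [516.7   2.8 182.3] [511.9  -3.4 175.8] [523.4   5.4 186.9]
195 31 [516.5   2.4 195.8] [511.9  -3.4 188.3] [524.2   6.4 201.7]
210 32 [518.5   3.  209.3] [512.3  -3.  203.1] [525.4   6.  216.8]
225 28 [516.9   3.4 225. ] [512.4  -1.2 218.2] [525.8   6.4 231.9]
240 31 [517.2   2.9 240.2] [511.6  -4.1 233.1] [523.2   5.7 246.7]
255 34 [516.2   2.4 255.2] [511.6  -2.5 248.3] [524.3   5.9 261.2]
270 35 [518.1   3.  270.4] [512.2  -1.8 263.2] [524.7   5.7 276.9]
285 34 [517.6   2.7 285.5] [512.5  -1.5 278.8] [525.5   6.3 290.9]
mouth 83 [499.7 -18.3 149. ] [536.8  19.4 156.1]
```

View pics/s5.png

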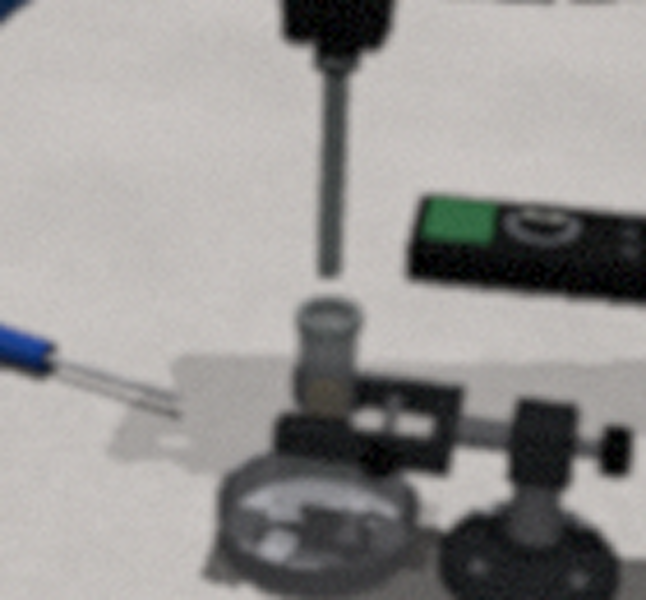

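The rod hangs straight over the mouth: tip at crop (330, 275), mouth at (329, 310). Relative offset is about 1 mm. Lowering onto the filters.

move_arm([
  [[0.007,0,0.06],0],
  [[0.007,0,0.12],0],
  [[0.007,0,0.17],0],
  [[0.007,0,0.22],0],
  [[0.007,0,0.26],0],
  [[0.007,0,0.3],0],
  [[0.007,0,0.33],0],
  [[0.007,0,0.35],0],
  [[0.007,0,0.37],0],
  [[0.007,0,0.38],0],
])

```text
time: 19.25
tool_pos: [521.1, -0.0, 234.5]
tool_rot: [179.9, 0.0, 96.0]
ft_force: [0.5, -0.1, 4.9]
gripper_width: 24.2
grip_force: 35.0
```

```bash
python3 -c "
from h import *
plan((520.6,0.4,178),96)"
```

```text
t 19.25 tcp [521.1  -0.  234.5] [179.9   0.   96. ] F [ 0.5 -0.1  4.9] w 24.2 grip 35.0 -> share [ 0.002 -0.003  0.283] turn -0.001
```

move_arm([
  [[0,0,0.03],0],
  [[0,0,0.06],0],
  [[0,0,0.09],0],
  [[0,0,0.12],0],
  [[0,0,0.15],0],
  [[0,0,0.18],0],
  [[0,0,0.21],0],
  [[0,0,0.24],0],
  [[0,0,0.26],0],
  [[0,0,0.28],0],
])

```text
time: 20.5
tool_pos: [520.2, -0.0, 177.5]
tool_rot: [-180.0, -0.0, 96.0]
ft_force: [1.4, -0.6, -1.0]
gripper_width: 24.3
grip_force: 35.0
```

Run:
```python
from h import *
plan((520.6,0.4,178),96)
im,d=optics.read_camera("side"); cv2.imwrite("pics/s6.png",cv2.resize(im[160:260,220:360],(800,571),interpolation=cv2.INTER_CUBIC))
for t in("filter0","filter1","filter0_mid"):
    print(t,[(np.round(x["at"],1).tolist(),round(float(x["confidence"]),2)) for x in spotter.spot_point(t,"side")[:3]])
```

```text
t 20.5 tcp [520.2  -0.  177.5] [-180.   -0.   96.] F [ 1.4 -0.6 -1. ] w 24.3 grip 35.0 -> share [ 0.002  0.002 -0.003] turn -0.001
filter0 [([264.4, 226.5], 0.48), ([273.5, 234.8], 0.44)]
filter1 [([264.4, 226.5], 0.48), ([273.5, 234.8], 0.44)]
filter0_mid [([275.3, 232.0], 0.48)]
```

View pics/s6.png

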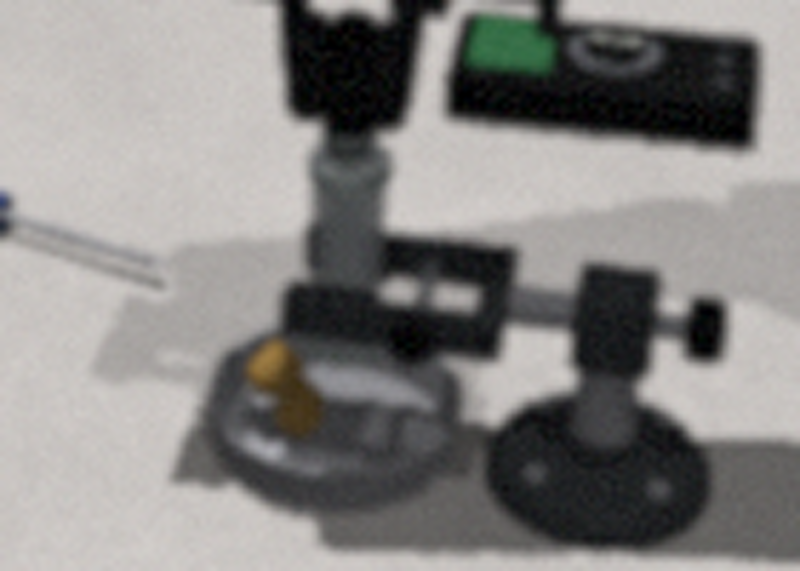

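Both bronze filters are out and in the dish (crop (275, 365) and (298, 408)), one perhaps propped on the other. Withdrawing the rod.

move_arm([
  [[0,0,-0.12],0],
  [[0,0,-0.26],0],
  [[0,0,-0.42],0],
  [[0,0,-0.58],0],
  [[0,0,-0.67],0],
  [[0,0,-0.67],0],
  [[0.1,0.03,-0.67],0],
  [[0.35,0.1,-0.67],0],
  [[0.6,0.2,-0.67],0],
  [[0.85,0.3,-0.67],0],
])

```text
time: 21.95
tool_pos: [562.3, 176.4, 310.6]
tool_rot: [-179.9, 0.0, 95.9]
ft_force: [0.2, -0.9, -0.3]
gripper_width: 24.4
grip_force: 35.0
```

Run:
```python
from h import *
np.set_printoptions(precision=1,suppress=True)
plan((544.4,357,310),96)
for n in("side","top"):
    im,d=optics.read_camera(n); cv2.imwrite(f"pics/{n}7.png",im); np.save(f"{n}7.npy",d)
    for t in("filter0","filter0_mid","dish","barrel_mouth","barrel_outlet"):
        print(n,t,[(np.round(x["at"],1).tolist(),round(float(x["confidence"]),2)) for x in spotter.spot_point(t,n)[:3]])
    C=cloud(n,d).reshape(-1,3); K=d>0; bgr=im[K].astype(int)
    m=(bgr[:,2]>bgr[:,0]+40)&(np.hypot(C[:,0]-525,C[:,1])<80); q=C[m]; print(n,len(q),q.min(0),q.max(0),q.mean(0))
    for x in q[::max(1,len(q)//14)]: print("   ",x)
```

```text
t 21.95 tcp [562.3 176.4 310.6] [-179.9    0.    95.9] F [ 0.2 -0.9 -0.3] w 24.4 grip 35.0 -> share [0.9 0.  0. ] turn -0.001
side filter0 [([263.9, 233.7], 0.63), ([274.5, 233.2], 0.48), ([236.1, 164.8], 0.33)]
side filter0_mid [([272.7, 232.5], 0.5)]
side dish [([277.7, 236.7], 0.65)]
side barrel_mouth [([280.4, 186.1], 0.84)]
side barrel_outlet [([277.7, 220.6], 0.93)]
side 96 [527.  -30.7   1.8] [575.9  20.8  27.7] [550.1   6.5  22.6]
    [573.6 -18.3  15.9]
    [562.9  -3.8  25.5]
    [565.9   3.9  26.8]
    [569.7   9.3  26.4]
    [555.1   2.6  25.3]
    [570.6  14.7  26.6]
    [556.1   7.8  25.4]
    [533.8  -1.2  24.7]
    [554.   14.   27.1]
    [532.1   4.3  25.7]
    [553.9  14.3  24. ]
    [531.3   6.7  24.3]
    [537.4  13.3  24.2]
    [544.   10.   16.8]
    [527.1  10.7  21.7]
    [527.   10.9  18.5]
top filter0 [([257.2, 203.2], 0.37)]
top filter0_mid [([206.5, 146.4], 0.62)]
top dish [([258.7, 215.2], 0.84)]
top barrel_mouth [([257.2, 215.2], 0.75), ([131.7, 234.9], 0.46)]
top barrel_outlet [([255.4, 217.4], 0.69)]
top 49 [555.   -5.4   5.9] [575.2  14.4  31.8] [565.1   3.8  26.8]
    [574.8   5.7  28.7]
    [574.3  11.5  10.4]
    [572.2   3.   27.1]
    [569.3  11.3  28. ]
    [569.7   3.   24.6]
    [569.8  -5.4  24.1]
    [566.6   8.5  26.8]
    [566.5   0.1  28. ]
    [564.6  14.1  20.2]
    [564.    5.7  25.9]
    [563.8  -2.6  27. ]
    [560.6   8.4  30.8]
    [561.    0.1  27.8]
    [558.3  11.2  26. ]
    [558.2   2.9  27.5]
    [555.    8.4  31.2]
    [555.1   0.1  30.2]
```

move_arm([
  [[0.2,0,0],0],
  [[0.4,0,0],0],
  [[0.6,0,0],0],
  [[0.8,0,0],0],
  [[0.9,0,0],0],
  [[0.9,0,0],0],
  [[0.9,0,0],0],
  [[0.9,0,0],0],
  [[0.9,0,0.1],0],
  [[0.9,0,0.15],0],
])

```text
time: 23.8
tool_pos: [543.9, 352.9, 281.0]
tool_rot: [-180.0, 0.1, 95.9]
ft_force: [0.8, 0.3, -1.5]
gripper_width: 24.2
grip_force: 35.0
```

Run:
```python
from h import *
np.set_printoptions(precision=1,suppress=True)
plan((544.4,357,143.9),96); o=ctrl.get_obs()["tool_pos"]
im,d=optics.read_camera("side"); C=cloud("side",d); q=C[(np.hypot(C[:,0]-o[0],C[:,1]-o[1])<30)&(C[:,2]>150)]
for z in range(155,265,15):
    p=q[abs(q[:,2]-z)<7]
    if len(p): print(z,len(p),np.median(p,0),p.min(0),p.max(0))
```

```text
t 23.8 tcp [543.9 352.9 281. ] [-180.     0.1   95.9] F [ 0.8  0.3 -1.5] w 24.2 grip 35.0 -> share [0.  0.  0.7] turn -0.002
155 39 [540.8 357.  157.1] [537.1 349.6 150.7] [548.2 359.9 161.8]
170 46 [541.  357.  170.3] [537.2 348.9 163.4] [549.8 359.3 176.4]
185 55 [540.  356.8 185. ] [535.7 347.7 178.1] [549.7 359.1 191.4]
200 54 [540.2 356.7 200.1] [535.5 351.1 193.2] [549.3 359.5 206.9]
215 64 [541.  356.6 214.9] [535.6 348.1 208.1] [550.4 359.8 221.8]
230 61 [539.4 356.2 230.1] [535.6 348.6 223.1] [549.1 359.4 237. ]
245 57 [539.6 356.4 245.3] [535.8 347.9 238.3] [548.8 359.3 251.7]
260 43 [539.4 356.6 257.7] [533.2 349.3 253.2] [547.1 362.9 266.9]
```

move_arm([
  [[0.0115,0.005,0],0],
  [[0.0115,0.005,0],0],
  [[0.0115,0.005,0],0],
  [[0.0115,0.005,0],0],
  [[0.0115,0.005,0],0],
  [[0.0115,0.005,0],0],
  [[0.0115,0.005,0],0],
  [[0.0115,0.005,0],0],
  [[0.0115,0.005,0],0],
  [[0.0115,0.005,0],0],
])

```text
time: 25.1
tool_pos: [544.4, 356.7, 281.9]
tool_rot: [180.0, -0.0, 96.0]
ft_force: [-0.3, -0.5, -0.4]
gripper_width: 24.1
grip_force: 35.0
```

Run:
```python
from h import *
plan((544.4,357,143.9),96); o=ctrl.get_obs()["tool_pos"]
```

```text
t 25.1 tcp [544.4 356.7 281.9] [180.  -0.  96.] F [-0.3 -0.5 -0.4] w 24.1 grip 35.0 -> share [0.001 0.    0.69 ] turn -0.001
```

move_arm([
  [[0.001,0,0.03],0],
  [[0.001,0,0.06],0],
  [[0.001,0,0.08],0],
  [[0.001,0,0.1],0],
  [[0.001,0,0.12],0],
  [[0.001,0,0.14],0],
  [[0.001,0,0.15],0],
  [[0.001,0,0.16],0],
  [[0.001,0,0.17],0],
  [[0.001,0,0.17],0],
])

```text
time: 26.35
tool_pos: [544.3, 356.9, 247.8]
tool_rot: [-180.0, 0.0, 96.0]
ft_force: [-0.2, 0.1, -1.5]
gripper_width: 24.0
grip_force: 35.0
```

Tip is inside the hole without contact; lowering the rest.

move_arm([
  [[0,0,0.07],0],
  [[0,0,0.15],0],
  [[0,0,0.23],0],
  [[0,0,0.31],0],
  [[0,0,0.38],0],
  [[0,0,0.44],0],
  [[0,0,0.48],0],
  [[0,0,0.5],0],
  [[0,0,0.515],0],
  [[0,0,0.515],0],
])

```text
time: 27.6
tool_pos: [544.5, 356.9, 145.0]
tool_rot: [180.0, -0.0, 96.0]
ft_force: [-0.3, 0.3, -0.9]
gripper_width: 23.9
grip_force: 35.0
```

Run:
```python
from h import *
plan((544.4,357,143.9),96); o=ctrl.get_obs()["tool_pos"]
```

```text
t 27.6 tcp [544.5 356.9 145. ] [180.  -0.  96.] F [-0.3  0.3 -0.9] w 23.9 grip 35.0 -> share [ 0.    -0.     0.006] turn -0.001
```

move_arm([
  [[0,0,0.005],0],
  [[0,0,0.005],0],
  [[0,0,0.005],0],
  [[0,0,0.005],0],
  [[0,0,0.005],0],
  [[0,0,0.005],0],
  [[0,0,-0.1],0],
  [[0,0,-0.3],0],
  [[0,0,-0.5],0],
  [[0,0,-0.6],0],
], hand=0.5)

```text
time: 28.85
tool_pos: [545.1, 357.9, 268.6]
tool_rot: [179.8, -0.1, 96.0]
ft_force: [-0.6, 0.5, -0.3]
gripper_width: 43.9
grip_force: 0.0
```

move_arm([
  [[0,-0.3,0],0],
  [[0,-0.6,0],0],
  [[0,-0.9,0],0],
  [[0,-0.9,0],0],
  [[0,-0.9,0],0],
  [[0,-0.9,0],0],
  [[0,-0.9,0],0],
  [[0,-0.9,0],0],
  [[0,-0.9,0],0],
  [[0,-0.9,0],0],
])

```text
time: 30.1
tool_pos: [365.4, 338.2, 264.9]
tool_rot: [-180.0, 0.0, 96.0]
ft_force: [0.1, 0.4, 0.1]
gripper_width: 43.9
grip_force: 0.0
```

Run:
```python
from h import *
np.set_printoptions(precision=1,suppress=True)
plan((544.4,357,310),96)
P=[]
for n in("side","top"):
    im,d=optics.read_camera(n); P.append(im)
    C=cloud(n,d); h=C[(np.hypot(C[:,0]-544.4,C[:,1]-355)<32)&(C[:,2]>142)&(C[:,2]<200)]
    print(n,h.min(0),h.max(0))
    for t in("rod_shoulder","rod_grip","barrel_mouth"):
        print(t,[(np.round(x["at"],1).tolist(),round(float(x["confidence"]),2)) for x in spotter.spot_point(t,n)[:3]])
a=cv2.resize(P[0][170:350,150:370],(733,600)); cv2.imwrite("pics/s8.png",a)
```

```text
t 30.1 tcp [365.4 338.2 264.9] [-180.    0.   96.] F [0.1 0.4 0.1] w 43.9 grip 0.0 -> share [ 0.   0.9 -0.2] turn -0.001
side [531.4 347.  142.2] [556.6 369.4 191. ]
rod_shoulder [([209.5, 298.5], 0.57)]
rod_grip [([205.2, 281.4], 0.85)]
barrel_mouth [([277.3, 186.9], 0.8), ([245.2, 340.2], 0.55)]
top [532.8 339.1 142.1] [556.8 364.1 193.5]
rod_shoulder [([118.8, 204.9], 0.54)]
rod_grip [([117.9, 203.4], 0.52), ([253.6, 202.9], 0.29), ([118.7, 205.8], 0.21)]
barrel_mouth [([258.7, 216.0], 0.94)]
```

View pics/s8.png

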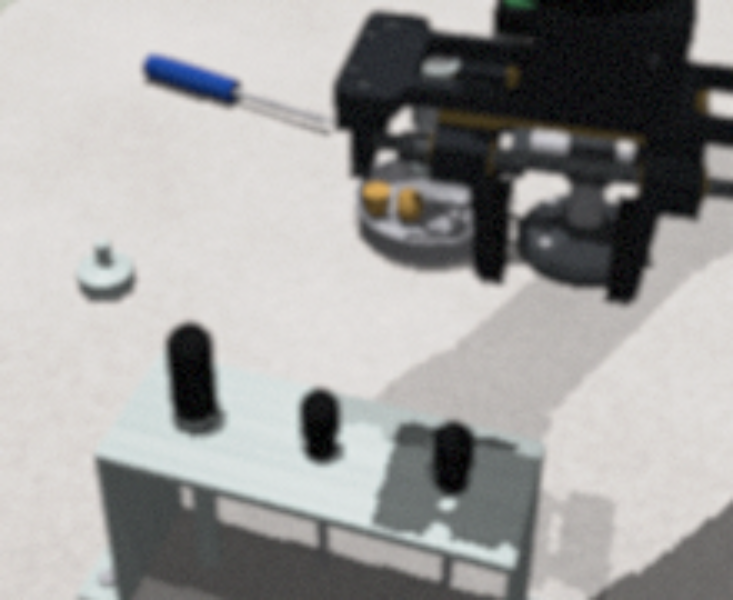

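The rod (crop (192, 375)) hangs upright in its own hole with its handle on the shelf. Both filters lie side by side in the level dish, the barrel is still upright, and the arm touches nothing.

```bash
python3 -c "
from h import *
print(job.sign_off())"
```

```text
the job is handed in; nothing more can be done
None
```

The job is handed in, though the sign-off returned no verdict. In the last camera views the barrel stood upright, both filters lay in the dish, the rod hung back in its own hole, and the screwdrivers and cap in view looked undisturbed; the multimeter was hidden behind the arm.

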